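# Fetch the lamp bar from behind the bottles

## Robot

A 6-joint arm with a two-finger parallel gripper is mounted at the origin on a cart in front of the work surface, level with it; the furniture and walls round the work are solid. World frame = base frame: x ahead of the robot, y to its left, z up, the work surface at z = 0. Lengths are in m, angles in degrees, forces in N, time in s.
With the tool pointing down it reaches from about 0.4 to 0.825 m from the base axis. Payload 7 kg.
Tool frame: the origin (TCP) lies between the finger pads; the fingertips stand 19 mm ahead of it and the grasp point (between the pads) is the TCP; z points along the fingers, y is the line along which they close (so a half turn about z gives the same grasp; the last joint's range is limited). The gripper opens to 88 mm and grips with 3 to 60 N. Pads are 19 mm wide; open, the fingers measure 130 mm over their backs; the gripper's body (78 mm by 193 mm) begins 47 mm behind the grasp point.
Start: joints at [82.111, 20.546, 0.682, 0, -70.136, -16.507], TCP at [0.279, 0.615, 0.246] pointing down, gripper open.
Joint ranges: [-176.03, 176.03], [-82.01, 121.73], [-58.28, 71.71], [-173.87, 95.51], [-174.79, -0.11], [-173.66, 173.66]. Speed limits (degrees/s): [136.94, 136.94, 172.46, 180, 180, 180].

## Interface

Orientations are given as [roll, pitch, yaw] about the fixed x, y, z axes, in that order (R = Rz(yaw) Ry(pitch) Rx(roll)).
In Python, from plant import get_obs, snapshot, close_job, spot_in, spot_point gives the robot as it stands.
- The arm moves only by the tool play_rows, never from a script. Its argument "plan" is a list of rows, each a list of 6 numbers: the shift along the tool's x, y, z in cm, then the turn, a rotation vector about the tool's x, y, z in degrees. A call has 1 to 20 rows; each row shifts and turns the commanded pose from where the row before left it, along the tool's axes as they then stand; what a row does not reach is not made up. A row lasts 1/12 s, in which the tool goes at most 41.7 mm and 7.16 degrees, less where a joint would pass 70% of its speed; a pose out of reach is approached as far as the arm can. A call is refused whole if a number of a shift passes 4.17 or a number of a turn 7.16, either way. A call with a gripper value outside its range is refused whole. "grip" is the finger opening in cm, from 0 to 8.76, set as the call begins (left out, the last holds). The fingers move at their own pace and stop on an object; the grip force is fixed at half the most. Time passes only in rows, so rows that do not move let the fingers close. It gives the time, the measured TCP pose, the force, the opening and the grip force at its end, in the units of the state.
- get_obs(): the state, without advancing time (a new reading comes with each control period).
- snapshot(name): name is "side" or "top"; returns a dict with "frame" (400x640x3 uint8, red, green, blue), "fx", "fy", "cx", "cy" (pixels), "k1" (the pictures are not rectified: a ray, as slopes to the right and down, at radius r is drawn at 1 + k1 r^2 times it, then the intrinsics apply), "position" and "attitude" of the camera in the world. Camera axes: x right, y down, z forward; pixel columns grow to the right and rows downward; lengths in m; the calibration is good to about 2 mm. A picture is of the moment at which its call begins. There is no depth.
- close_job(): hands the job in; it is judged then, once.
Trained networks look in the newest picture that a camera, given by its name, has taken for a name from the list of things; names that differ only in an ending like _2 or _b are one class to them, and where a whole thing is asked for, a point or a joint stands for the part that bears it (a point fixed in the world has none). Each returns a list of dicts, best first, with "score" (0 to 1); they miss things now and then, are a little off and sometimes report something else, mostly with a low value. They report only what shows in the picture. A call takes as long as a camera call. They do not tell look-alikes from the thing itself.
- spot_in(camera, thing): "position" ([x, y, z] in m, in world coordinates, good to about 4 mm: the middle of the surface that is visible of it).
- spot_point(camera, thing): "position" ([x, y, z] in m, in world coordinates, good to about 4 mm: a listed point, or the origin of a listed thing).
The state is a dict: "clock": time; "joint_pos": joint angles; "qvel": joint speeds; "tau": joint torques, N m; "tool_pos": TCP position; "orientation": TCP orientation; "force": force on the tool from outside, world axes, zero at the start; "moment": the same for the moment, N m; "opening": finger opening in m; "gripper_force": force on a finger pad.
Only numpy, scipy, OpenCV 4.12 (cv2) and the standard library are available. Lean on these libraries where they do the work, as an engineer would, in place of code of your own. Each camera call takes 0.05 s, during which the arm holds its last target. There are 200 camera calls.

## Task

The UV lamp bar lies at the back of the low grey metal tray, behind the clear bottle with the white cap and the green-lidded jar: first stand the bottle and the jar upright on the black rubber mat, then lay the lamp bar flat in the middle of the bare cork pad, and then put the bottle and the jar back in the metal tray, each upright where it stood at the start. Never tip the bottle or the jar over, and do not shift the roll of tape in front of the soldering station or the amber screwdriver in front of the screen separator.

Things in the scene. Friction and masses are not known exactly. Their poses are not given: they have to be found in the camera images.
- alcohol_mid (a point): centre of a plain clear (nearly see-through) round bottle with a narrower white screw cap, standing upright and loose, 60 g: body 38 mm in diameter up to 66 mm, cap 22 mm in diameter above it, 74 mm high in all; the point lies on its axis 37 mm above its underside, z up. It stands in the front row of the metal tray, to the left or to the right of the jar.
- jar_mid (a point): centre of a round clear jar with blue contents and a green lid (the lid stays fixed on the jar), standing upright and loose, 70 g: glass 39 mm in diameter up to 40 mm, lid 41 mm in diameter from 40 to 52 mm; the point lies on its axis 26 mm above its underside, z up. It stands beside the bottle in the front row of the metal tray; about 12 mm lie between the two.
- lamp_mid (a point): centre of a small dark blue-violet UV lamp bar, a loose block of 70 g lying flat: 20 mm along its x, 100 mm along its y, 16 mm high; the point lies 8 mm above its underside. It lies across the metal tray behind the bottle and the jar (farther from the robot), about 12 mm from them; 32 mm are free behind it.
- bench_tray: low dark grey metal tray, fixed: 118 mm along x, 110 mm along y, floor 3 mm thick, rim 3 mm thick and 10 mm high all round; origin at the centre of its underside, z up, its -x side faces the robot.
- rubber_mat: black ribbed rubber mat, fixed, empty at the start: 100 mm along x, 110 mm along y, 3 mm thick; origin at the centre of its underside, z up. The microscope (base 56 mm high, head up to 410 mm high) stands behind and to the left of the leftmost place: keep clear of its head.
- cork_pad: plain cork pad on a thin wooden backing, fixed, bare at the start: 100 mm along x, 110 mm along y, 4 mm thick; origin at the centre of its underside, z up. Metal tray, mat and pad share three places, which at which varies: left of the soldering station (up to 175 mm high, its iron 240 mm), at the front of the gap between it and the screen separator (up to 120 mm high), and farther back in that gap.
- tape: roll of green tape lying flat on the worktop in front of the soldering station, loose, a bystander: 53 mm in diameter, 12 mm high; origin at the centre of its underside
- driver: slim precision screwdriver with an amber handle, loose, lying on the worktop before the screen separator, a bystander: 131 mm long along its y, 12 mm thick; origin at the middle of its underside
There are look-alikes about, which are no part of the job. Several things look just like the part that bears alcohol_mid: the one meant starts nearest to the robot's base.

How it is judged:
By the outcome, as a careful person would: the job done as asked, in the order asked, and still so for the second after the job is handed in, with the robot touching nothing.
It also fails if it takes over 133 s, if anything falls off the work surface, if the arm or the gripper's body presses on something with over 40 N, if the wrist force passes 120 N, or if a joint passes its speed limit or range.

## Working session

There is one attempt and no reset: what is moved stays moved. The work goes in short steps, Python scripts to look and compute and a tool call to move; the robot and the scene stay as the last step left them, time stands still between calls to the robot, and variables do not carry over. Pictures are saved under pics/ and viewed, at most 14 in all, crops included, and the job is handed in when it is done.

Besides the shell and the picture viewer there is one more tool, called after "Emit:" by a JSON object that holds its "api" and its "payload". play_rows: Moves the arm, as the interface text tells. Its arguments: {"type":"object","properties":{"plan":{"type":"array","items":{"type":"array","items":{"type":"number"}}},"grip":{"type":"number"}},"required":["plan"]}

```bash
ls; mkdir -p pics; cat > h.py <<'E'
import numpy as np, cv2
from scipy.spatial.transform import Rotation as R
from plant import *
def snap(c,name=None):
    s=snapshot(c)
    if name: cv2.imwrite(f'pics/{name}.png',s['frame'][:,:,::-1])
    return s
E
python3 - <<'E'
from h import *
o=get_obs(); print({k:np.round(v,4) for k,v in o.items()})
for c in('side','top'):
    s=snap(c,c+'0'); print(c,s['position'],s['attitude'],s['fx'],s['cx'],s['cy'],s['k1'])
    for t in('bench_tray','rubber_mat','cork_pad','tape','driver','alcohol_mid','jar_mid','lamp_mid'):
        for d in spot_point(c,t)[:5]: print(t,np.round(d['position'],3),round(d['score'],2))
E
```

```text
pics
{'clock': np.float64(0.0), 'joint_pos': array([ 8.21098e+01,  2.05905e+01,  6.34400e-01, -2.11000e-02,
       -7.01352e+01, -1.65069e+01]), 'qvel': array([-0.0042, -0.0635,  0.0277,  0.013 , -0.0405, -0.0794]), 'tau': array([-8.00000e-04, -5.82719e+01,  2.93056e+01,  6.99720e+00,
        6.90000e-03, -2.00000e-04]), 'tool_pos': array([0.2786, 0.6143, 0.2446]), 'orientation': array([ 1.799068e+02, -6.900000e-03, -2.440420e+01]), 'force': array([ 0.0704, -0.3225,  0.4554]), 'moment': array([0.0183, 0.0403, 0.003 ]), 'gripper_force': np.float64(0.0), 'opening': np.float64(0.0879)}
side [-0.13481905 -0.1901955   0.49187568] [-1.21694950e+02  3.03846747e-02 -7.30732911e+01] 379.8297915580221 317.02890186265483 201.59702326974136 -0.01972219194134509
bench_tray [ 0.464 -0.04  -0.001] 0.61
rubber_mat [ 0.625 -0.046 -0.008] 0.86
cork_pad [0.429 0.197 0.002] 0.6
driver [ 0.407 -0.227  0.001] 0.82
driver [ 0.435 -0.06   0.029] 0.62
alcohol_mid [ 0.761 -0.022  0.038] 0.88
alcohol_mid [ 0.438 -0.008  0.042] 0.73
jar_mid [ 0.466 -0.041  0.   ] 0.72
jar_mid [ 0.438 -0.06   0.03 ] 0.62
jar_mid [ 0.44  -0.012  0.044] 0.46
lamp_mid [ 0.478 -0.036  0.01 ] 0.57
top [ 0.48567936 -0.01020822  1.18057656] [-176.02861483    1.7332188   -90.08307201] 445.8544152271803 310.98893783131575 195.26544050117317 -0.06203646284241396
bench_tray [ 0.468 -0.042  0.   ] 0.57
rubber_mat [ 0.63  -0.053  0.   ] 0.83
cork_pad [0.431 0.196 0.003] 0.63
tape [ 0.632 -0.052 -0.004] 0.74
driver [ 0.4   -0.226  0.002] 0.54
alcohol_mid [ 0.757 -0.018  0.037] 0.79
alcohol_mid [ 0.439 -0.01   0.038] 0.67
jar_mid [ 0.63  -0.053 -0.001] 0.74
jar_mid [ 0.437 -0.06   0.031] 0.69
lamp_mid [ 0.48  -0.034  0.011] 0.51
```

View pics/side0.png

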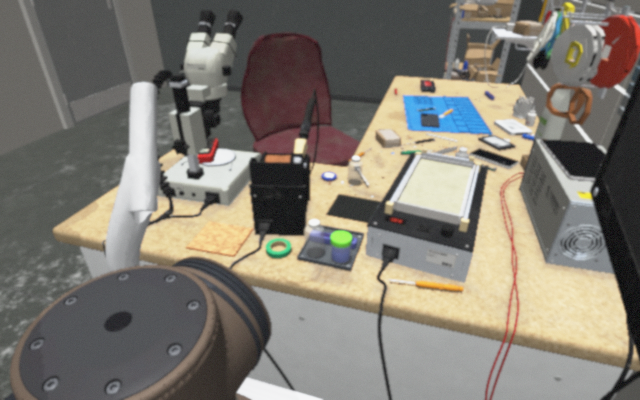

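View pics/top0.png

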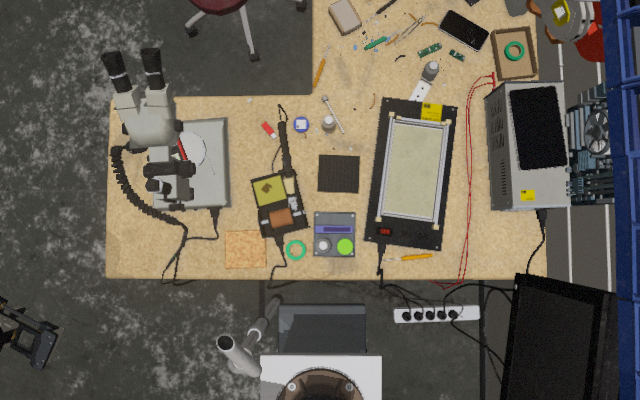

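The side view shows the bottle at about (315,228) and the jar at (342,243), both in the tray. The mat is at (352,207), the cork at (222,238) and the tape at (278,247). In the top view the bottle is at (324,244), the jar at (346,246), the lamp at (333,229), the mat at (338,174) and the cork at (245,248).

Things that could be taken for the bottle: (324,244) in the tray, (329,122) behind the mat, and (430,70) far back. The one in the tray is nearest the base, so I choose that one. Next I check it with a close crop and projected outlines.

```bash
cat >> h.py <<'E'
def proj(s,P):
    M=R.from_euler('xyz',s['attitude'],degrees=True).as_matrix()
    rv=cv2.Rodrigues(M.T)[0]; t=-M.T@np.array(s['position'])
    K=np.array([[s['fx'],0,s['cx']],[0,s['fy'],s['cy']],[0,0,1.]])
    return cv2.projectPoints(np.array(P,float).reshape(-1,1,3),rv,t,K,np.array([s['k1'],0,0,0,0.]))[0][:,0]
def ray(s,u,v,z):
    M=R.from_euler('xyz',s['attitude'],degrees=True).as_matrix()
    K=np.array([[s['fx'],0,s['cx']],[0,s['fy'],s['cy']],[0,0,1.]])
    n=cv2.undistortPoints(np.array([[[u,v]]],float),K,np.array([s['k1'],0,0,0,0.]))[0,0]
    d=M@np.array([n[0],n[1],1]); p=np.array(s['position']); return p+d*(z-p[2])/d[2]
def rect(c,lx,ly,z,yaw=0):
    a=np.radians(yaw); q=np.array([[-1,-1],[1,-1],[1,1],[-1,1]])*[lx/2,ly/2]
    q=q@np.array([[np.cos(a),np.sin(a)],[-np.sin(a),np.cos(a)]])+c
    return np.c_[q,np.full(4,z)]
def circ(c,d,z):
    t=np.linspace(0,6.283,24); return np.c_[c[0]+d/2*np.cos(t),c[1]+d/2*np.sin(t),np.full(24,z)]
def overlay(s,shapes,box,k,name):
    u0,v0,u1,v1=box; im=cv2.resize(s['frame'][v0:v1,u0:u1,::-1],None,fx=k,fy=k,interpolation=cv2.INTER_CUBIC)
    for P,col in shapes:
        q=((proj(s,P)-[u0,v0]+.5)*k*16).astype(int); cv2.polylines(im,[q.reshape(-1,1,2)],True,col,1,cv2.LINE_AA,4)
    cv2.imwrite(f'pics/{name}.png',im)
E
python3 - <<'E'
from h import *
r,g,y=(0,0,255),(0,255,0),(0,255,255)
sh=[(rect([.466,-.041],.118,.110,.010),r),(rect([.628,-.05],.1,.11,.003),r),(rect([.430,.196],.1,.11,.004),r),
 (circ([.438,-.009],.022,.077),y),(circ([.437,-.060],.041,.055),y),(rect([.479,-.035],.02,.1,.019),g)]
s=snap('top'); overlay(s,sh,(215,95,395,270),4.4/1.3,'topc')
for n,u,v,z in(('stR',307,225,.1),('stR0',307,225,.17),('stL',252,178,.17),('stfront',275,238,.1),('sepL',366,240,.05),('sepL0',366,240,.0),('scope',230,205,.056)): print(n,np.round(ray(s,u,v,z),3))
E
```

```text
stR [0.489 0.032 0.1  ]
stR0 [0.488 0.029 0.17 ]
stL [0.596 0.155 0.17 ]
stfront [0.457 0.11  0.1  ]
sepL [ 0.451 -0.115  0.05 ]
sepL0 [ 0.449 -0.119  0.   ]
scope [0.54  0.23  0.056]
```

View pics/topc.png

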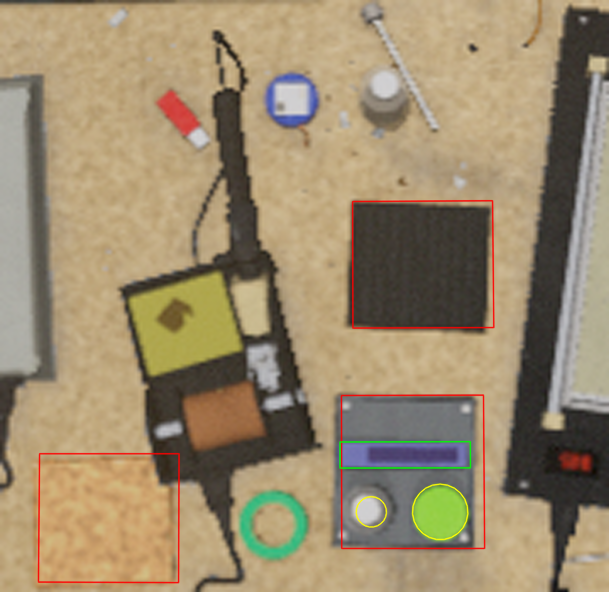

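The overlay matches the picture: bottle at crop (371,512), jar (440,512), lamp (405,455). The real tray sits about 5 mm further to +y than I drew it, so its centre is y≈-0.036, and the cork is about 3 mm further to +y. The station's front right corner (crop 318,445) lies close beside the bottle. I'll therefore grip the bottle with the hand turned 25° away from the station.

Emit:
{"api": "play_rows", "payload": {"plan": [[0,0,0,0,0,6.97],[0,0,0,0,0,6.97],[0,0,0,0,0,6.97],[0,0,0,0,0,6.97],[0,0,0,0,0,6.97],[0,0,0,0,0,6.97],[0,0,0,0,0,6.97],[0,0,0,0,0,6.97],[0,0,0,0,0,6.97],[0,0,0,0,0,6.97],[0,0,0,0,0,6.97],[0,0,0,0,0,6.97],[0,0,0,0,0,6.97],[0,0,0,0,0,0]], "grip": 7}}

```text
clock: 2.12
tool_pos: [0.2788, 0.6147, 0.2455]
orientation: [180.0, -0.0, -115.3]
force: [0.1, -0.5, -0.1]
opening: 0.07
gripper_force: 0.0
```

```bash
cat >> h.py <<'E'
def to(p,yaw,now=None,q=True):
    o=get_obs(); Rm=R.from_euler('xyz',o['orientation'],degrees=True); Rt=R.from_euler('xyz',[180,0,yaw],degrees=True)
    print('now',np.round(o['tool_pos'],4),np.round(o['orientation'],2),'j',np.round(o['joint_pos'],1),'F',np.round(o['force'],1),'open',round(float(o['opening']),4),'t',round(float(o['clock']),2))
    print('shift cm (tool)',np.round(Rm.inv().apply(np.array(p)-o['tool_pos'])*100,2),'turn',np.round((Rm.inv()*Rt).as_rotvec(degrees=True),2))
E
python3 -c "
from h import *
to([.438,-.009,.20],-115)"
```

```text
now [0.2788 0.6147 0.2455] [ 1.8000e+02 -1.0000e-02 -1.1533e+02] j [  82.1   20.5    0.7   -0.   -70.1 -107.4] F [ 0.1 -0.5 -0.1] open 0.07 t 2.12
shift cm (tool) [ 49.56 -41.07   4.56] turn [ 0.   -0.01 -0.33]
```

Emit:
{"api": "play_rows", "payload": {"plan": [[2.75,-2.28,0.25,0,0,0],[2.75,-2.28,0.25,0,0,0],[2.75,-2.28,0.25,0,0,0],[2.75,-2.28,0.25,0,0,0],[2.75,-2.28,0.25,0,0,0],[2.75,-2.28,0.25,0,0,0],[2.75,-2.28,0.25,0,0,0],[2.75,-2.28,0.25,0,0,0],[2.75,-2.28,0.25,0,0,0],[2.75,-2.28,0.25,0,0,0],[2.75,-2.28,0.25,0,0,0],[2.75,-2.28,0.25,0,0,0],[2.75,-2.28,0.25,0,0,0],[2.75,-2.28,0.25,0,0,0],[2.75,-2.28,0.25,0,0,0],[2.75,-2.28,0.25,0,0,0],[2.75,-2.28,0.25,0,0,0],[2.75,-2.28,0.25,0,0,0],[0,0,0,0,0,0],[0,0,0,0,0,0]]}}

```text
clock: 3.78
tool_pos: [0.4415, -0.0092, 0.2004]
orientation: [180.0, -0.0, -115.0]
force: [-0.1, 0.1, -0.2]
opening: 0.0696
gripper_force: 0.0
```

```bash
python3 - <<'E'
from h import *
to([.438,-.009,.12],-115)
r,g,y=(0,0,255),(0,255,0),(0,255,255)
s=snap('side')
sh=[(rect([.466,-.036],.118,.110,.010),r),(rect([.627,-.048],.1,.11,.003),r),(circ([.438,-.009],.022,.077),y),(circ([.438,-.009],.038,.003),y),(circ([.437,-.060],.041,.055),y),(rect([.479,-.035],.02,.1,.019),g)]
overlay(s,sh,(240,130,440,280),4,'side1')
E
```

```text
now [ 0.4415 -0.0092  0.2004] [ 1.7999e+02 -2.0000e-02 -1.1504e+02] j [ 24.5   0.2 -31.1   0.  -58.7 -49.6] F [-0.1  0.1 -0.2] open 0.0696 t 3.78
shift cm (tool) [0.12 0.33 8.04] turn [ 0.01 -0.02 -0.04]
```

View pics/side1.png

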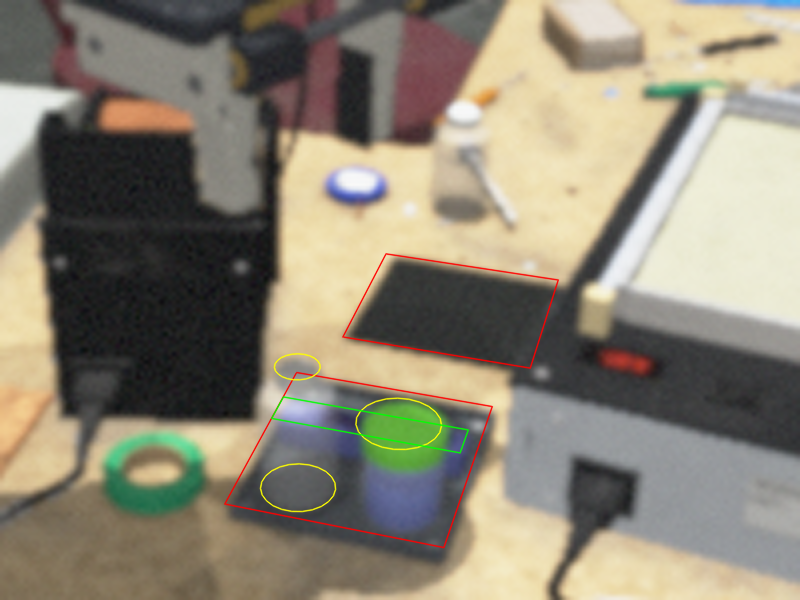

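The side crop shows the clear bottle at about (300,430) and the jar at (403,460), both standing in the tray with the lamp behind them. My outlines are within 1–2 px. I check the station corner before going down.

```bash
python3 - <<'E'
from h import *
s=snap('side'); t=snap('top')
print(ray(s,306,234,0), ray(s,240+268/4,130+220/4,.13), ray(t,309.5,226.6,.17), ray(t,309.5,226.6,.12))
to([.438,-.009,.045],-117)
E
```

```text
[0.49243737 0.02594157 0.        ] [0.47907602 0.01729216 0.13      ] [0.48484668 0.02374365 0.17      ] [0.48480549 0.02542348 0.12      ]
now [ 0.4415 -0.0068  0.2007] [-1.7998e+02  2.0000e-02 -1.1487e+02] j [ 24.9   0.1 -31.1  -0.  -58.7 -49.7] F [-0.1  0.7  0.3] open 0.0699 t 3.93
shift cm (tool) [ 0.36  0.23 15.57] turn [-0.01  0.02  2.13]
```

Emit:
{"api": "play_rows", "payload": {"plan": [[0.05,0.03,1.5,0,0,1],[0.05,0.03,1.5,0,0,1],[0.05,0.04,1.5,0,0,0],[0.05,0.03,1.5,0,0,0],[0.05,0.03,1.5,0,0,0],[0,0.03,1.5,0,0,0],[0,0.03,1.0,0,0,0],[0,0,0,0,0,0],[0,0,0,0,0,0],[0,0,0,0,0,0],[0,0,0,0,0,0]], "grip": 5.8}}

```text
clock: 4.85
tool_pos: [0.439, -0.0079, 0.1014]
orientation: [-179.9, 0.1, -116.9]
force: [0.4, 0.1, -0.4]
opening: 0.0581
gripper_force: 0.0
```

```bash
python3 - <<'E'
from h import *
r,g,y=(0,0,255),(0,255,0),(0,255,255)
to([.438,-.009,.045],-117)
s=snap('side')
to([.438,-.009,.045],-117)
overlay(s,[(circ([.438,-.009],.038,.003),y)],(240,130,440,280),4,'side2')
E
```

```text
now [ 0.439  -0.0079  0.1014] [-1.7994e+02  7.0000e-02 -1.1693e+02] j [ 24.9   7.1 -39.2   0.  -43.6 -51.8] F [ 0.4  0.1 -0.4] open 0.0581 t 4.85
shift cm (tool) [0.15 0.05 5.64] turn [-0.06  0.07  0.07]
now [ 0.439  -0.0081  0.1014] [-1.7994e+02  7.0000e-02 -1.1695e+02] j [ 24.9   7.1 -39.2   0.  -43.6 -51.8] F [-0.2  0.3  0.1] open 0.0579 t 4.9
shift cm (tool) [0.13 0.05 5.64] turn [-0.06  0.07  0.05]
```

View pics/side2.png

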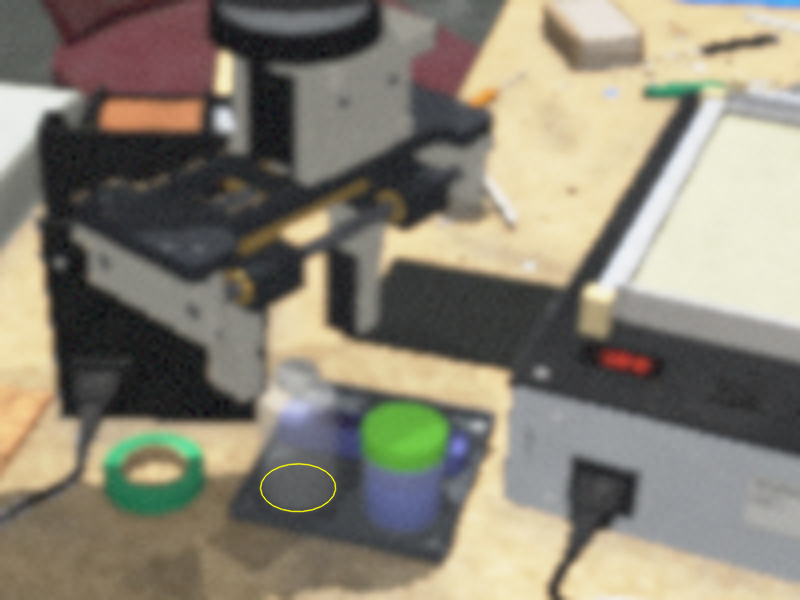

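The fingers straddle the bottle: tips at crop (235,395) and (350,320), with the cap at (298,370) midway between. I go down.

Emit:
{"api": "play_rows", "payload": {"plan": [[0.05,0.02,0.7,0,0,0],[0.05,0.03,0.7,0,0,0],[0.03,0,0.7,0,0,0],[0,0,0.7,0,0,0],[0,0,0.7,0,0,0],[0,0,0.7,0,0,0],[0,0,0.7,0,0,0],[0,0,0.7,0,0,0],[0,0,0,0,0,0],[0,0,0,0,0,0]]}}

```text
clock: 5.73
tool_pos: [0.4371, -0.0097, 0.0441]
orientation: [180.0, -0.1, -117.0]
force: [0.4, -0.2, -0.4]
opening: 0.0579
gripper_force: 0.0
```

Emit:
{"api": "play_rows", "payload": {"plan": [[0,0,0,0,0,0],[0,0,0,0,0,0],[0,0,0,0,0,0],[0,0,0,0,0,0],[0,0,0,0,0,0],[0,0,0,0,0,0],[0,0,0,0,0,0],[0,0,0,0,0,0]], "grip": 3}}

```text
clock: 6.4
tool_pos: [0.4377, -0.0095, 0.0448]
orientation: [-180.0, 0.0, -117.0]
force: [-1.0, 0.3, 4.5]
opening: 0.0368
gripper_force: 30.0
```

Emit:
{"api": "play_rows", "payload": {"plan": [[0,0,-0.4,0,0,0],[0,0,-0.8,0,0,0],[0,0,-1.2,0,0,0],[0,0,-1.2,0,0,0],[0,0,-1.2,0,0,0],[0,0,-1.2,0,0,0],[0,0,-1.2,0,0,0],[0,0,-1.2,0,0,0],[0,0,-0.6,0,0,0],[1.1,-0.55,0,0,0,0],[1.1,-0.55,0,0,0,0],[0,0,0,0,0,-5.4],[0,0,0,0,0,-5.4],[0,0,0,0,0,-5.4],[0,0,0,0,0,-5.4],[0,0,0,0,0,-5.4],[0,0,0,0,0,0],[0,0,0,0,0,0]]}}

```text
clock: 7.9
tool_pos: [0.437, -0.0342, 0.1346]
orientation: [180.0, 0.0, -90.2]
force: [0.2, -0.4, -0.7]
opening: 0.0371
gripper_force: 30.0
```

```bash
python3 - <<'E'
from h import *
to([.627,-.022,.135],-90)
E
```

```text
now [ 0.437  -0.0342  0.1346] [179.99   0.   -90.18] j [ 21.5   4.3 -36.8  -0.  -48.9 -21.6] F [ 0.2 -0.4 -0.7] open 0.0371 t 7.9
shift cm (tool) [ -1.28 -19.    -0.04] turn [ 0.01  0.   -0.18]
```

Emit:
{"api": "play_rows", "payload": {"plan": [[0,-1,0,0,0,0],[0,-2,0,0,0,0],[-0.1,-2,0,0,0,0],[-0.2,-2,0,0,0,0],[-0.2,-2,0,0,0,0],[-0.2,-2,0,0,0,0],[-0.2,-2,0,0,0,0],[-0.2,-2,0,0,0,0],[-0.2,-2,0,0,0,0],[0,-1.4,0,0,0,0],[0,-0.6,0,0,0,0],[0,0,0,0,0,0],[0,0,1.5,0,0,0],[0,0,1.5,0,0,0],[0,0,1.5,0,0,0],[0,0,1.5,0,0,0],[0,0,0,0,0,0],[0,0,0,0,0,0]]}}

```text
clock: 9.4
tool_pos: [0.6261, -0.0214, 0.0742]
orientation: [179.9, -0.0, -90.0]
force: [0.5, -0.4, -0.8]
opening: 0.0365
gripper_force: 30.0
```

```bash
python3 - <<'E'
from h import *
y=(0,255,255); r=(0,0,255)
to([.627,-.022,.0455],-90)
s=snap('side')
overlay(s,[(circ([.627,-.022],.038,.003),y),(rect([.627,-.048],.1,.11,.003),r)],(240,100,440,250),4,'side3')
E
```

```text
now [ 0.6261 -0.0214  0.0742] [ 1.7989e+02 -3.0000e-02 -9.0040e+01] j [ 15.9  24.9 -17.2  -0.  -48.  -15.9] F [ 0.5 -0.4 -0.8] open 0.0365 t 9.4
shift cm (tool) [ 0.05 -0.1   2.87] turn [ 0.11 -0.03 -0.04]
```

View pics/side3.png

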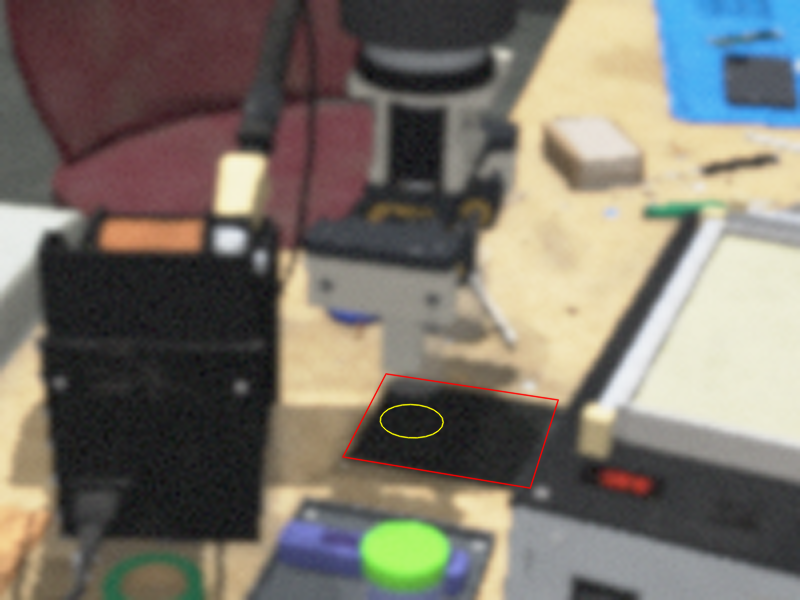

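The bottle hangs above the mat at about (410,400), and the mat spans roughly (345–557, 378–488), so the drop point lies well inside it. I lower and release.

Emit:
{"api": "play_rows", "payload": {"plan": [[0.2,0,0.7,0,0,0],[0,0,0.7,0,0,0],[0,0,0.5,0,0,0],[0,0,0.4,0,0,0],[0,0,0.3,0,0,0],[0,0,0.15,0,0,0],[0,0,0.1,0,0,0],[0,0,0,0,0,0],[0,0,0,0,0,0],[0,0,0,0,0,0]]}}

```text
clock: 10.28
tool_pos: [0.6274, -0.0231, 0.0463]
orientation: [-180.0, 0.0, -90.0]
force: [-1.4, 0.2, -0.7]
opening: 0.0371
gripper_force: 30.0
```

Emit:
{"api": "play_rows", "payload": {"plan": [[0,0,0.08,0,0,0],[0,0,0.07,0,0,0],[0,0,0,0,0,0],[0,0,0,0,0,0],[0,0,0,0,0,0]]}}

```text
clock: 10.7
tool_pos: [0.6274, -0.0231, 0.0449]
orientation: [-180.0, 0.0, -90.0]
force: [-0.4, 0.5, 3.2]
opening: 0.0371
gripper_force: 30.0
```

Emit:
{"api": "play_rows", "payload": {"plan": [[0,0,0,0,0,0],[0,0,0,0,0,0],[0,0,0,0,0,0],[0,0,0,0,0,0],[0,0,-0.5,0,0,0],[0,0,-1,0,0,0],[0,0,-1.5,0,0,0],[0,0,-1.5,0,0,0],[0,0,-1.5,0,0,0],[0,0,-1.5,0,0,0],[0,0,-1.5,0,0,0],[0,0,0,0,0,0],[0,0,0,0,0,0]], "grip": 5.8}}

```text
clock: 11.78
tool_pos: [0.6279, -0.023, 0.1364]
orientation: [-179.8, 0.0, -90.0]
force: [-0.0, 0.6, -0.8]
opening: 0.0577
gripper_force: 0.0
```

Emit:
{"api": "play_rows", "payload": {"plan": [[0,1,0,0,0,0],[0.3,2,0,0,0,0],[0.4,2,0,0,0,0],[0.4,2,0,0,0,0],[0.4,2,0,0,0,0],[0.4,2,0,0,0,0],[0.4,2,0,0,0,0],[0.4,2,0,0,0,0],[0.4,2,0,0,0,0],[0.3,1.4,0,0,0,0],[0.2,0.6,0,0,0,0],[0,0,0,0,0,0],[0,0,0,0,0,0],[0,0,0,0,0,0]]}}

```text
clock: 12.95
tool_pos: [0.438, -0.059, 0.1346]
orientation: [-180.0, -0.0, -90.0]
force: [0.4, -0.2, -0.0]
opening: 0.058
gripper_force: 0.0
```

```bash
python3 - <<'E'
from h import *
y=(0,255,255); r=(0,0,255)
s=snap('side')
for t in('jar_mid','alcohol_mid'): print(t,[(np.round(d['position'],3),round(d['score'],2)) for d in spot_point('side',t)])
to([.437,-.060,.048],-90)
overlay(s,[(circ([.627,-.023],.038,.003),y),(circ([.627,-.023],.022,.077),y),(circ([.437,-.06],.041,.055),r)],(240,100,440,250),4,'side4')
E
```

```text
jar_mid [(array([ 0.44 , -0.061,  0.032]), 0.71)]
alcohol_mid [(array([ 0.759, -0.025,  0.04 ]), 0.6)]
now [ 0.4378 -0.059   0.1344] [ 1.7998e+02 -1.0000e-02 -9.0000e+01] j [ 18.1   4.7 -36.5   0.  -48.9 -18.1] F [-0.4  1.1 -0.2] open 0.0583 t 13.1
shift cm (tool) [0.1  0.07 8.64] turn [ 0.02 -0.01 -0.  ]
```

View pics/side4.png

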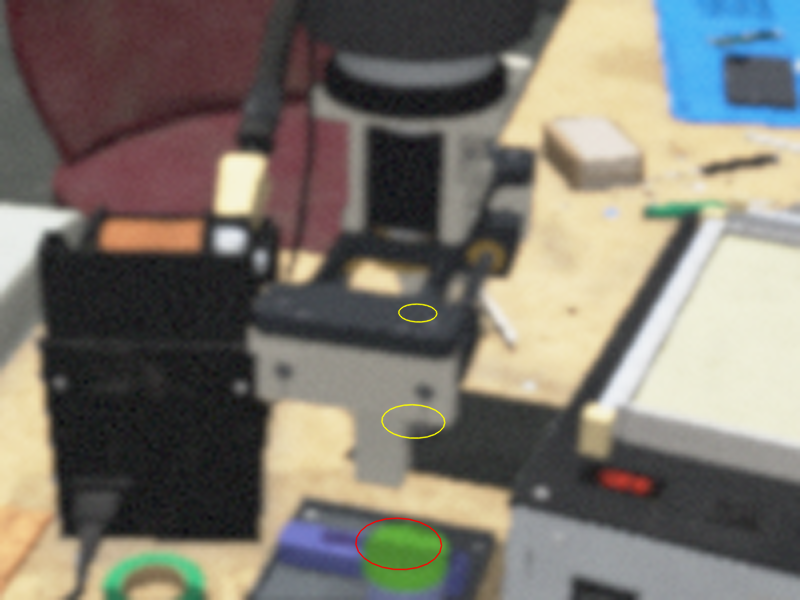

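The gripper hides the bottle on the mat, so I'll check it after this lift. The jar lid is at crop (403,548), within 2 mm of the prediction. I go down on the jar and grip the lid.

Emit:
{"api": "play_rows", "payload": {"plan": [[0.1,0.05,1.0,0,0,0],[0,0,1.2,0,0,0],[0,0,1.2,0,0,0],[0,0,1.2,0,0,0],[0,0,1.0,0,0,0],[0,0,0.9,0,0,0],[0,0,0.8,0,0,0],[0,0,0.7,0,0,0],[0,0,0.6,0,0,0],[0,0,0,0,0,0],[0,0,0,0,0,0],[0,0,0,0,0,0]]}}

```text
clock: 14.1
tool_pos: [0.437, -0.0601, 0.0488]
orientation: [-180.0, 0.0, -90.0]
force: [-0.4, -0.4, -0.1]
opening: 0.0579
gripper_force: 0.0
```

Emit:
{"api": "play_rows", "payload": {"plan": [[0,0,0,0,0,0],[0,0,0,0,0,0],[0,0,0,0,0,0],[0,0,0,0,0,0],[0,0,0,0,0,0],[0,0,0,0,0,0],[0,0,0,0,0,0],[0,0,0,0,0,0]], "grip": 3.2}}

```text
clock: 14.77
tool_pos: [0.4369, -0.0601, 0.0488]
orientation: [-180.0, 0.0, -90.0]
force: [-0.7, 0.4, 5.8]
opening: 0.04
gripper_force: 30.0
```

Emit:
{"api": "play_rows", "payload": {"plan": [[0,0,-0.4,0,0,0],[0,0,-0.8,0,0,0],[0,0,-1.2,0,0,0],[0,0,-1.2,0,0,0],[0,0,-1.2,0,0,0],[0,0,-1.2,0,0,0],[0,0,-1.2,0,0,0],[0,0,-1.2,0,0,0],[0,0,-0.6,0,0,0],[0,0,0,0,0,0]]}}

```text
clock: 15.6
tool_pos: [0.4375, -0.06, 0.1401]
orientation: [-179.8, 0.0, -90.0]
force: [0.6, -0.1, 0.3]
opening: 0.0399
gripper_force: 30.0
```

Emit:
{"api": "play_rows", "payload": {"plan": [[0.1,-1,0,0,0,0],[0.1,-2,0,0,0,0],[0.2,-2,0,0,0,0],[0.2,-2,0,0,0,0],[0.2,-2,0,0,0,0],[0.2,-2,0,0,0,0],[0.2,-2,0,0,0,0],[0.1,-2,0,0,0,0],[0,-2,0,0,0,0],[0,-1.4,0,0,0,0],[0,-0.6,0,0,0,0],[0,0,0,0,0,0],[0,0,0,0,0,0]]}}

```text
clock: 16.68
tool_pos: [0.6259, -0.0733, 0.1374]
orientation: [179.9, -0.0, -90.0]
force: [-0.7, 0.6, -1.0]
opening: 0.0403
gripper_force: 30.0
```

```bash
python3 - <<'E'
from h import *
y=(0,255,255); r=(0,0,255)
s=snap('side')
for t in('jar_mid','alcohol_mid','lamp_mid','bench_tray'): print(t,[(np.round(d['position'],3),round(d['score'],2)) for d in spot_point('side',t)])
to([.627,-.073,.0488],-90)
overlay(s,[(circ([.627,-.023],.038,.003),y),(circ([.627,-.023],.022,.077),y),(rect([.479,-.035],.02,.1,.019),r)],(240,100,440,250),4,'side5')
E
```

```text
jar_mid [(array([ 0.626, -0.076,  0.12 ]), 0.76)]
alcohol_mid [(array([ 0.761, -0.023,  0.04 ]), 0.69), (array([ 0.626, -0.021,  0.039]), 0.66)]
lamp_mid [(array([ 0.478, -0.038,  0.012]), 0.75)]
bench_tray [(array([ 0.624, -0.075,  0.119]), 0.59), (array([ 0.402, -0.229, -0.   ]), 0.23)]
now [ 0.6261 -0.0732  0.1389] [-1.7998e+02  1.0000e-02 -9.0000e+01] j [ 11.   21.2 -13.1  -0.  -55.6 -11. ] F [ 0.2 -0.7 -0.6] open 0.04 t 16.93
shift cm (tool) [-0.01 -0.08  9.01] turn [-0.02  0.01 -0.  ]
```

View pics/side5.png

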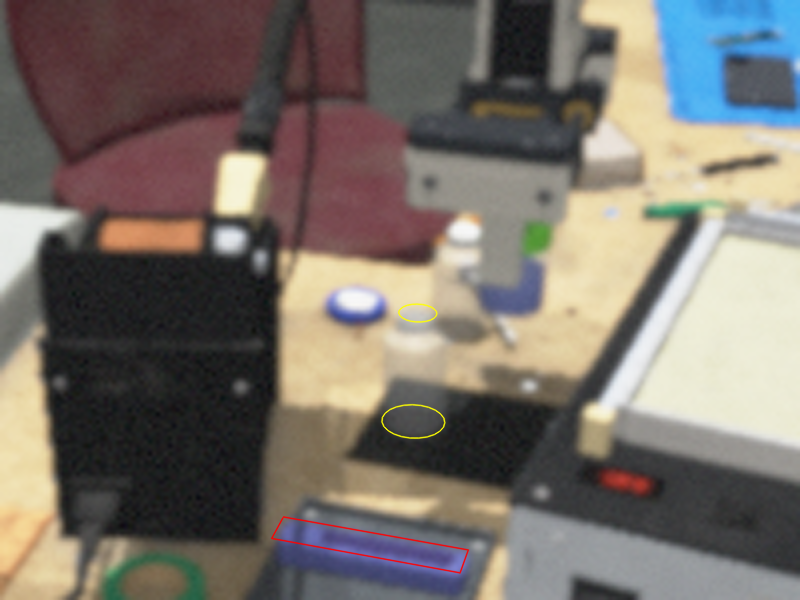

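The bottle stands upright on the mat at about (414,370) and the jar is in the grip at (515,270). I lower the jar.

Emit:
{"api": "play_rows", "payload": {"plan": [[0,0,1.0,0,0,0],[0,0,1.3,0,0,0],[0,0,1.3,0,0,0],[0,0,1.3,0,0,0],[0,0,1.2,0,0,0],[0,0,1.0,0,0,0],[0,0,0.8,0,0,0],[0,0,0.4,0,0,0],[0,0,0.25,0,0,0],[0,0,0.15,0,0,0],[0,0,0.1,0,0,0],[0,0,0,0,0,0],[0,0,0,0,0,0],[0,0,0,0,0,0]]}}

```text
clock: 18.1
tool_pos: [0.627, -0.0732, 0.051]
orientation: [-180.0, 0.0, -90.0]
force: [-0.1, 0.1, 0.0]
opening: 0.0397
gripper_force: 30.0
```

Emit:
{"api": "play_rows", "payload": {"plan": [[0,0,0.1,0,0,0],[0,0,0.07,0,0,0],[0,0,0.05,0,0,0],[0,0,0,0,0,0],[0,0,0,0,0,0],[0,0,0,0,0,0]]}}

```text
clock: 18.6
tool_pos: [0.6268, -0.0732, 0.0489]
orientation: [-180.0, -0.0, -90.0]
force: [-2.2, 0.3, 5.7]
opening: 0.0399
gripper_force: 30.0
```

Emit:
{"api": "play_rows", "payload": {"plan": [[0,0,0,0,0,0],[0,0,0,0,0,0],[0,0,0,0,0,0],[0,0,0,0,0,0],[0,0,-0.5,0,0,0],[0,0,-1,0,0,0],[0,0,-1.5,0,0,0],[0,0,-1.5,0,0,0],[0,0,-1.5,0,0,0],[0,0,-1.5,0,0,0],[0,0,-1,0,0,0],[0,0,0,0,0,0],[0,0,0,0,0,0]], "grip": 5.8}}

```text
clock: 19.68
tool_pos: [0.627, -0.0731, 0.1342]
orientation: [-179.9, 0.0, -90.0]
force: [-0.3, -0.5, -0.2]
opening: 0.058
gripper_force: 0.0
```

Emit:
{"api": "play_rows", "payload": {"plan": [[0,1,0,0,0,0],[0,2,0,0,0,0],[-0.5,2,0,0,0,0],[-0.8,2,0,0,0,0],[-0.8,2,0,0,0,0],[-0.8,2,0,0,0,0],[-0.5,2,0,0,0,0],[-0.3,1.3,0,0,0,0],[0,0.6,0,0,0,0],[0,0,0,0,0,0],[0,0,0,0,0,0],[0,0,0,0,0,0]], "grip": 3.3}}

```text
clock: 20.68
tool_pos: [0.4784, -0.0363, 0.1332]
orientation: [-180.0, -0.0, -90.0]
force: [0.4, -0.3, -0.1]
opening: 0.033
gripper_force: 0.0
```

```bash
python3 - <<'E'
from h import *
to([.478,-.036,.0245],-90)
s=snap('side'); print('jar',[(np.round(d['position'],3),round(d['score'],2)) for d in spot_point('side','jar_mid')])
y=(0,255,255);r=(0,0,255)
overlay(s,[(rect([.478,-.036],.02,.1,.019),r),(rect([.466,-.036],.118,.11,.01),y)],(240,100,440,250),4,'side6')
t=snap('top'); print('lamp',[(np.round(d['position'],3),round(d['score'],2)) for c in('top','side') for d in spot_point(c,'lamp_mid')])
E
```

```text
now [ 0.4784 -0.0363  0.1332] [-1.7999e+02 -1.0000e-02 -9.0010e+01] j [ 19.2   8.4 -32.2   0.  -49.4 -19.3] F [ 0.4 -0.3 -0.1] open 0.033 t 20.68
shift cm (tool) [-0.03  0.04 10.87] turn [-0.01 -0.01 -0.01]
jar [(array([ 0.626, -0.075,  0.03 ]), 0.7)]
lamp [(array([ 0.481, -0.037,  0.012]), 0.79)]
```

View pics/side6.png

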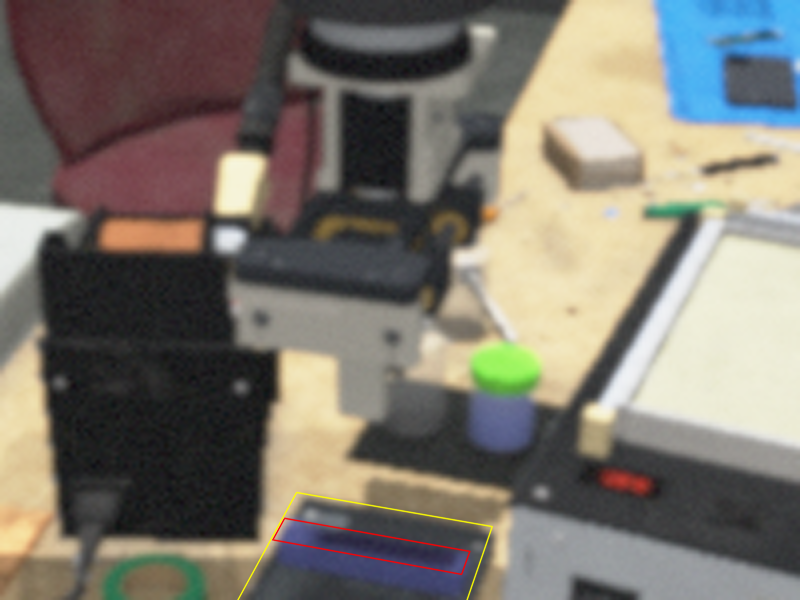

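Both the bottle (415,400) and the jar (503,400) stand on the mat. The lamp is alone in the tray at (370,550), under the fingers, so I go down on it.

Emit:
{"api": "play_rows", "payload": {"plan": [[0,-0.1,1.2,0,0,0],[0,0,1.4,0,0,0],[0,0,1.4,0,0,0],[0,0,1.4,0,0,0],[0,0,1.4,0,0,0],[0,0,1.2,0,0,0],[0,0,0.9,0,0,0],[0,0,0.7,0,0,0],[0,0,0.5,0,0,0],[0,0,0.4,0,0,0],[0,0,0.2,0,0,0],[0,0,0,0,0,0],[0,0,0,0,0,0],[0,0,0,0,0,0]]}}

```text
clock: 22.1
tool_pos: [0.479, -0.0361, 0.0268]
orientation: [-180.0, 0.0, -90.0]
force: [-0.0, -0.3, 0.6]
opening: 0.0331
gripper_force: 0.0
```

Emit:
{"api": "play_rows", "payload": {"plan": [[0,0,0.1,0,0,0],[0,0,0.1,0,0,0],[0,0,0,0,0,0],[0,0,0,0,0,0]]}}

```text
clock: 22.43
tool_pos: [0.4787, -0.0362, 0.0244]
orientation: [-180.0, 0.0, -90.0]
force: [0.4, -0.0, 0.3]
opening: 0.033
gripper_force: 0.0
```

Emit:
{"api": "play_rows", "payload": {"plan": [[0,0,0,0,0,0],[0,0,0,0,0,0],[0,0,0,0,0,0],[0,0,0,0,0,0],[0,0,0,0,0,0],[0,0,0,0,0,0],[0,0,0,0,0,0]], "grip": 1.2}}

```text
clock: 23.02
tool_pos: [0.4788, -0.0362, 0.0244]
orientation: [-180.0, 0.0, -90.0]
force: [0.2, -0.6, -0.2]
opening: 0.0197
gripper_force: 30.0
```

Emit:
{"api": "play_rows", "payload": {"plan": [[0,0,-0.4,0,0,0],[0,0,-0.8,0,0,0],[0,0,-1.5,0,0,0],[0,0,-2,0,0,0],[0,0,-2,0,0,0],[0,0,-2,0,0,0],[0,0,-2,0,0,0],[0,0,-2,0,0,0],[0,0,-2,0,0,0],[0,0,-1.7,0,0,0],[0,0,-1.1,0,0,0],[0,0,0,0,0,0],[0,1.2,0,0,0,0],[0,1.5,0,0,0,0],[0,1.2,0,0,0,0],[0,1,0,0,0,0],[0,0,0,0,0,0]]}}

```text
clock: 24.43
tool_pos: [0.4272, -0.0365, 0.199]
orientation: [179.9, 0.0, -90.0]
force: [-0.5, 0.2, -1.5]
opening: 0.0195
gripper_force: 30.0
```

Emit:
{"api": "play_rows", "payload": {"plan": [[-1,0,0,0,0,0],[-2,0,0,0,0,0],[-2,0,0,0,0,0],[-2,0,0,0,0,0],[-2,0,0,0,0,0],[-2,0,0,0,0,0],[-2,0,0,0,0,0],[-2,0,0,0,0,0],[-2,0,0,0,0,0],[-2,0,0,0,0,0],[-2,0,0,0,0,0],[-1.5,0,0,0,0,0],[-0.8,0,0,0,0,0],[0,0,0,0,0,0],[0,0,0,0,0,0]]}}

```text
clock: 25.68
tool_pos: [0.4295, 0.197, 0.1991]
orientation: [180.0, -0.0, -90.0]
force: [0.2, -0.2, -0.1]
opening: 0.0195
gripper_force: 30.0
```

```bash
python3 - <<'E'
from h import *
to([.430,.197,.0265],-90)
s=snap('side'); 
for t in('cork_pad','lamp_mid'): print(t,[(np.round(d['position'],3),round(d['score'],2)) for d in spot_point('side',t)])
y=(0,255,255);r=(0,0,255)
overlay(s,[(rect([.430,.197],.1,.11,.004),r)],(170,110,370,260),4,'side7')
E
```

```text
now [0.4295 0.197  0.1991] [ 1.7997e+02 -3.0000e-02 -8.9960e+01] j [ 48.6   3.5 -27.9  -0.  -58.7 -48.5] F [ 0.2 -0.2 -0.1] open 0.0195 t 25.68
shift cm (tool) [-0.02 -0.06 17.26] turn [ 0.03 -0.03  0.04]
cork_pad [(array([ 0.429,  0.196, -0.001]), 0.81)]
lamp_mid [(array([0.426, 0.197, 0.187]), 0.63)]
```

View pics/side7.png

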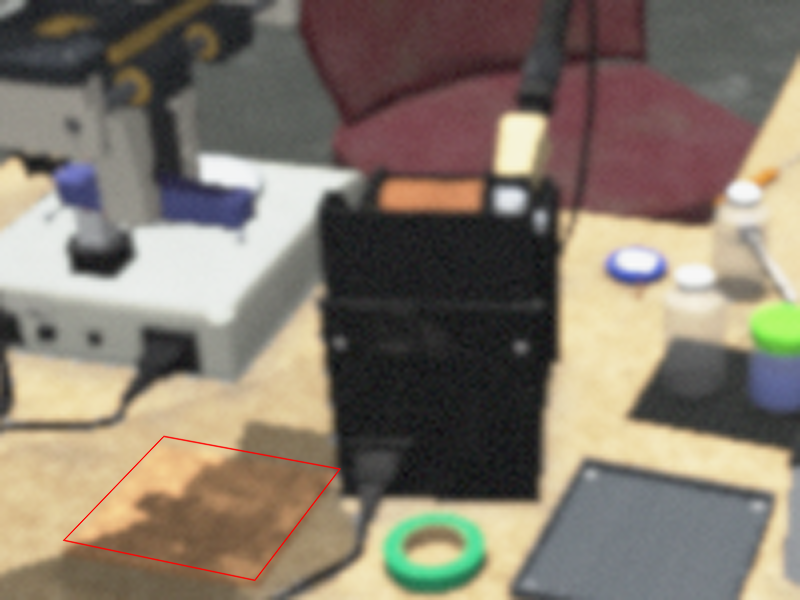

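The pad matches its outline (65–340, 437–580) and the held lamp spans (60–250, 190), level with the pad. I go down.

Emit:
{"api": "play_rows", "payload": {"plan": [[0,0,1,0,0,0],[0,0,1.6,0,0,0],[0,0,1.6,0,0,0],[0,0,1.6,0,0,0],[0,0,1.6,0,0,0],[0,0,1.6,0,0,0],[0,0,1.6,0,0,0],[0,0,1.6,0,0,0],[0,0,1.4,0,0,0],[0,0,1.2,0,0,0],[0,0,0.9,0,0,0],[0,0,0.6,0,0,0],[0,0,0.4,0,0,0],[0,0,0.3,0,0,0],[0,0,0,0,0,0],[0,0,0,0,0,0],[0,0,0,0,0,0]]}}

```text
clock: 27.25
tool_pos: [0.43, 0.1971, 0.0298]
orientation: [-180.0, 0.0, -90.0]
force: [-0.8, 0.9, -1.4]
opening: 0.0197
gripper_force: 30.0
```

```bash
python3 - <<'E'
from h import *
to([.430,.197,.0255],-90)
E
```

```text
now [0.43   0.1971 0.0298] [-1.7996e+02  4.0000e-02 -9.0000e+01] j [ 48.6  16.9 -39.4   0.  -33.7 -48.6] F [-0.8  0.9 -1.4] open 0.0197 t 27.25
shift cm (tool) [ 0.01 -0.    0.43] turn [-0.04  0.04 -0.  ]
```

Emit:
{"api": "play_rows", "payload": {"plan": [[0,0,0.1,0,0,0],[0,0,0.1,0,0,0],[0,0,0.1,0,0,0],[0,0,0.07,0,0,0],[0,0,0,0,0,0],[0,0,0,0,0,0]]}}

```text
clock: 27.75
tool_pos: [0.4297, 0.1968, 0.0256]
orientation: [180.0, -0.0, -90.0]
force: [1.0, 0.1, -0.8]
opening: 0.0197
gripper_force: 30.0
```

Emit:
{"api": "play_rows", "payload": {"plan": [[0,0,0.06,0,0,0],[0,0,0,0,0,0],[0,0,0,0,0,0]]}}

```text
clock: 28.0
tool_pos: [0.4298, 0.1969, 0.0254]
orientation: [-180.0, 0.0, -90.0]
force: [-2.0, -0.7, 5.2]
opening: 0.0192
gripper_force: 30.0
```

Emit:
{"api": "play_rows", "payload": {"plan": [[0,0,0,0,0,0],[0,0,0,0,0,0],[0,0,0,0,0,0],[0,0,0,0,0,0],[0,0,-0.5,0,0,0],[0,0,-1,0,0,0],[0,0,-2,0,0,0],[0,0,-2,0,0,0],[0,0,-2,0,0,0],[0,0,-2,0,0,0],[0,0,-2,0,0,0],[0,0,-2,0,0,0],[0,0,-2,0,0,0],[0,0,-1.5,0,0,0],[0,0,-0.5,0,0,0],[0,0,0,0,0,0]], "grip": 3.3}}

```text
clock: 29.33
tool_pos: [0.4302, 0.1973, 0.2015]
orientation: [-179.9, 0.1, -90.0]
force: [0.1, 0.2, -0.6]
opening: 0.033
gripper_force: 0.0
```

Emit:
{"api": "play_rows", "payload": {"plan": [[1,0,0,0,0,0],[2,0,0,0,0,0],[2,0,0,0,0,0],[2,0,0,0,0,0],[2,0,0,0,0,0],[2,0,0,0,0,0],[2,0,0,0,0,0],[2,0,0,0,0,0],[2,0,0,0,0,0],[2,0,0,0,0,0],[1.7,0,0,0,0,0],[1.3,0,0,0,0,0],[0,0,0,0,0,0],[0,0,0,0,0,0]], "grip": 5.8}}

```text
clock: 30.5
tool_pos: [0.4289, -0.024, 0.199]
orientation: [179.9, -0.0, -90.1]
force: [-0.0, 0.5, 0.1]
opening: 0.0582
gripper_force: 0.0
```

```bash
python3 - <<'E'
from h import *
to([.627,-.023,.135],-90)
s=snap('side'); t=snap('top')
for c in('side','top'):
  for n in('alcohol_mid','jar_mid','lamp_mid','cork_pad'): print(c,n,[(np.round(d['position'],3),round(d['score'],2)) for d in spot_point(c,n)])
y=(0,255,255);r=(0,0,255)
overlay(s,[(rect([.430,.197],.1,.11,.004),r),(rect([.430,.197],.02,.1,.02),y),(circ([.627,-.023],.022,.077),y),(circ([.627,-.0732],.041,.055),y)],(180,140,380,290),4,'side8')
E
```

```text
now [ 0.4289 -0.024   0.199 ] [ 1.7989e+02 -3.0000e-02 -9.0120e+01] j [ 23.3  -1.  -32.5  -0.  -58.6 -23.4] F [-0.   0.5  0.1] open 0.0582 t 30.5
shift cm (tool) [ -0.15 -19.83   6.36] turn [ 0.11 -0.03 -0.12]
side alcohol_mid [(array([ 0.628, -0.022,  0.04 ]), 0.96), (array([ 0.759, -0.024,  0.04 ]), 0.89)]
side jar_mid [(array([ 0.625, -0.075,  0.03 ]), 0.72), (array([ 0.431,  0.197, -0.001]), 0.38)]
side lamp_mid [(array([0.43 , 0.198, 0.016]), 0.95)]
side cork_pad [(array([ 0.429,  0.198, -0.   ]), 0.65)]
top alcohol_mid [(array([ 0.758, -0.022,  0.037]), 0.78), (array([ 0.404, -0.226,  0.001]), 0.74), (array([ 0.628, -0.024,  0.039]), 0.57)]
top jar_mid [(array([ 0.628, -0.073,  0.029]), 0.52)]
top lamp_mid [(array([0.428, 0.195, 0.013]), 0.82)]
top cork_pad [(array([0.427, 0.198, 0.005]), 0.89)]
```

View pics/side8.png

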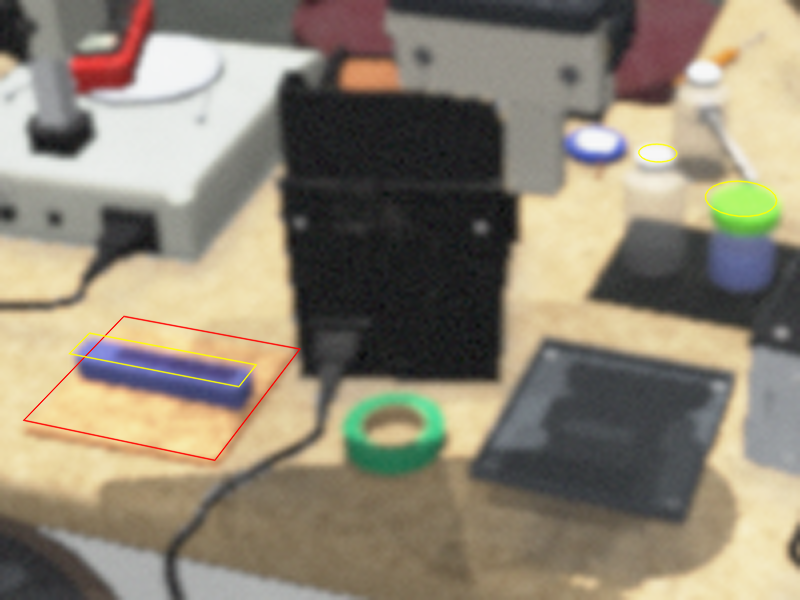

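The lamp lies flat and central on the cork (170,370), and the bottle (655,215) and jar (742,240) stand upright on the mat. Next is the bottle.

Emit:
{"api": "play_rows", "payload": {"plan": [[0,-1,0,0,0,0],[0,-2,0,0,0,0],[0,-2,0,0,0,0],[0,-2,0.6,0,0,0],[0,-2,0.8,0,0,0],[0,-2,1,0,0,0],[0,-2,1,0,0,0],[0,-2,1,0,0,0],[0,-2,1,0,0,0],[-0.1,-1.6,0.7,0,0,0],[0,-1,0.3,0,0,0],[0,0,0,0,0,0],[0,0,0,0,0,0],[0,0,0,0,0,0]]}}

```text
clock: 32.17
tool_pos: [0.6253, -0.0222, 0.1363]
orientation: [180.0, 0.0, -90.0]
force: [-0.0, -0.4, -0.1]
opening: 0.0581
gripper_force: 0.0
```

```bash
python3 - <<'E'
from h import *
to([.627,-.023,.045],-90)
E
```

```text
now [ 0.6253 -0.0222  0.1363] [180.     0.   -90.01] j [ 15.8  21.  -13.9  -0.  -55.1 -15.8] F [-0.  -0.4 -0.1] open 0.0581 t 32.17
shift cm (tool) [ 0.08 -0.17  9.13] turn [ 0.    0.   -0.01]
```

Emit:
{"api": "play_rows", "payload": {"plan": [[0.1,-0.15,0.8,0,0,0],[0,0,1.2,0,0,0],[0,0,1.2,0,0,0],[0,0,1.2,0,0,0],[0,0,1.2,0,0,0],[0,0,1.2,0,0,0],[0,0,1.0,0,0,0],[0,0,0.8,0,0,0],[0,0,0.5,0,0,0],[0,0,0,0,0,0],[0,0,0,0,0,0],[0,0,0,0,0,0]]}}

```text
clock: 33.17
tool_pos: [0.6277, -0.0231, 0.0456]
orientation: [-179.9, 0.0, -90.0]
force: [-0.5, 0.1, 0.2]
opening: 0.058
gripper_force: 0.0
```

Emit:
{"api": "play_rows", "payload": {"plan": [[0,0,0,0,0,0],[0,0,0,0,0,0],[0,0,0,0,0,0],[0,0,0,0,0,0],[0,0,0,0,0,0],[0,0,0,0,0,0],[0,0,0,0,0,0]], "grip": 3}}

```text
clock: 33.75
tool_pos: [0.6274, -0.0231, 0.0454]
orientation: [-180.0, 0.0, -90.0]
force: [-0.7, 1.5, 3.0]
opening: 0.0368
gripper_force: 30.0
```

Emit:
{"api": "play_rows", "payload": {"plan": [[0,0,-0.4,0,0,0],[0,0,-0.8,0,0,0],[0,0,-1.2,0,0,0],[0,0,-1.2,0,0,0],[0,0,-1.2,0,0,0],[0,0,-1.2,0,0,0],[0,0,-1.2,0,0,0],[0,0,-1.2,0,0,0],[0,0,-0.6,0,0,0],[0,0,0,0,0,0]]}}

```text
clock: 34.58
tool_pos: [0.6281, -0.0231, 0.1373]
orientation: [-179.8, 0.0, -90.0]
force: [0.7, 0.7, -0.6]
opening: 0.037
gripper_force: 30.0
```

Emit:
{"api": "play_rows", "payload": {"plan": [[0,1,0,0,0,0],[0.1,2,0,0,0,0],[0.2,2,0,0,0,0],[0.2,2,0,0,0,0],[0.2,2,0,0,0,0],[0.2,2,0,0,0,0],[0.2,2,0,0,0,0],[0.2,2,0,0,0,0],[0,2,0,0,0,0],[0,1.4,0,0,0,0],[0,0.7,0,0,0,0],[0,0,0,0,0,0],[0,0,0,0,0,5.4],[0,0,0,0,0,5.4],[0,0,0,0,0,5.4],[0,0,0,0,0,5.4],[0,0,0,0,0,5.4],[0,0,0,0,0,0],[0,0,0,0,0,0]]}}

```text
clock: 36.17
tool_pos: [0.4367, -0.0361, 0.1348]
orientation: [180.0, -0.0, -116.8]
force: [0.7, -0.5, 0.0]
opening: 0.037
gripper_force: 30.0
```

```bash
python3 - <<'E'
from h import *
to([.4375,-.0095,.065],-117)
E
```

```text
now [ 0.4367 -0.0361  0.1348] [ 1.7999e+02 -2.0000e-02 -1.1684e+02] j [ 21.2   4.3 -36.8   0.  -48.9 -48.1] F [ 0.7 -0.5  0. ] open 0.037 t 36.17
shift cm (tool) [-2.41  1.13  6.98] turn [ 0.01 -0.02  0.16]
```

Emit:
{"api": "play_rows", "payload": {"plan": [[-0.8,0.4,0,0,0,0],[-0.8,0.4,0,0,0,0],[-0.8,0.35,0,0,0,0],[0,0,1,0,0,0],[0,0,1.2,0,0,0],[0,0,1.2,0,0,0],[0,0,1.2,0,0,0],[0,0,1.2,0,0,0],[0,0,1.0,0,0,0],[0,0,0.8,0,0,0],[0,0,0.6,0,0,0],[0,0,0.4,0,0,0],[0,0,0,0,0,0],[0,0,0,0,0,0],[0,0,0,0,0,0]]}}

```text
clock: 37.42
tool_pos: [0.4372, -0.0094, 0.0495]
orientation: [-180.0, 0.0, -117.0]
force: [0.2, -0.4, 0.1]
opening: 0.0368
gripper_force: 30.0
```

```bash
python3 - <<'E'
from h import *
to([.4375,-.0095,.0454],-117)
E
```

```text
now [ 0.4372 -0.0094  0.0495] [-1.7997e+02  3.0000e-02 -1.1699e+02] j [ 24.8  12.  -42.8   0.  -35.2 -51.8] F [ 0.2 -0.4  0.1] open 0.0368 t 37.42
shift cm (tool) [-0.   -0.03  0.41] turn [-0.03  0.03  0.01]
```

Emit:
{"api": "play_rows", "payload": {"plan": [[0,0,0.15,0,0,0],[0,0,0.1,0,0,0],[0,0,0.1,0,0,0],[0,0,0.06,0,0,0],[0,0,0,0,0,0],[0,0,0,0,0,0],[0,0,0,0,0,0]]}}

```text
clock: 38.0
tool_pos: [0.437, -0.0095, 0.0453]
orientation: [-180.0, 0.0, -117.0]
force: [-2.0, 0.0, 5.7]
opening: 0.0368
gripper_force: 30.0
```

Emit:
{"api": "play_rows", "payload": {"plan": [[0,0,0,0,0,0],[0,0,0,0,0,0],[0,0,0,0,0,0],[0,0,0,0,0,0],[0,0,-0.5,0,0,0],[0,0,-1,0,0,0],[0,0,-1.5,0,0,0],[0,0,-1.5,0,0,0],[0,0,-1.5,0,0,0],[0,0,-1.5,0,0,0],[0,0,-1.5,0,0,0],[0,0,0,0,0,0],[1.2,-0.6,0,0,0,0],[1.6,-0.8,0,0,0,0],[1.6,-0.8,0,0,0,0]], "grip": 5.8}}

```text
clock: 39.25
tool_pos: [0.4363, -0.0591, 0.1351]
orientation: [-180.0, 0.0, -116.9]
force: [-1.0, 0.3, 1.2]
opening: 0.058
gripper_force: 0.0
```

Emit:
{"api": "play_rows", "payload": {"plan": [[0,0,0,0,0,-5.4],[0,0,0,0,0,-5.4],[0,0,0,0,0,-5.4],[0,0,0,0,0,-5.4],[0,0,0,0,0,-5.4],[0,0,0,0,0,0],[0,-1,0,0,0,0],[0,-2,0,0,0,0],[0.2,-2,0,0,0,0],[0.2,-2,0,0,0,0],[0.2,-2,0,0,0,0],[0.2,-2,0,0,0,0],[0.2,-2,0,0,0,0],[0.2,-2,0,0,0,0],[0,-2,0,0,0,0],[0,-1.2,0,0,0,0],[0,-0.8,0,0,0,0],[0,0,0,0,0,0],[0,0,0,0,0,0],[0,0,0,0,0,0]]}}

```text
clock: 40.92
tool_pos: [0.6257, -0.0708, 0.1348]
orientation: [180.0, 0.0, -90.1]
force: [0.1, 0.8, -0.1]
opening: 0.0579
gripper_force: 0.0
```

```bash
python3 - <<'E'
from h import *
to([.627,-.0732,.049],-90)
s=snap('side')
for n in('alcohol_mid','jar_mid'): print(n,[(np.round(d['position'],3),round(d['score'],2)) for d in spot_point('side',n)])
E
```

```text
now [ 0.6257 -0.0708  0.1348] [179.96   0.   -90.06] j [ 11.3  21.4 -13.4  -0.  -55.2 -11.3] F [ 0.1  0.8 -0.1] open 0.0579 t 40.92
shift cm (tool) [ 0.24 -0.14  8.58] turn [ 0.04  0.   -0.06]
alcohol_mid [(array([ 0.436, -0.008,  0.039]), 0.88), (array([ 0.758, -0.021,  0.04 ]), 0.64)]
jar_mid [(array([ 0.627, -0.077,  0.031]), 0.69), (array([ 0.437, -0.007,  0.041]), 0.36)]
```

Emit:
{"api": "play_rows", "payload": {"plan": [[0.24,-0.14,0.8,0,0,0],[0,0,1.2,0,0,0],[0,0,1.2,0,0,0],[0,0,1.2,0,0,0],[0,0,1.2,0,0,0],[0,0,1.0,0,0,0],[0,0,0.9,0,0,0],[0,0,0.6,0,0,0],[0,0,0.4,0,0,0],[0,0,0,0,0,0],[0,0,0,0,0,0],[0,0,0,0,0,0]]}}

```text
clock: 42.07
tool_pos: [0.6283, -0.0731, 0.0505]
orientation: [-179.9, 0.0, -90.0]
force: [0.1, -0.6, -0.0]
opening: 0.0578
gripper_force: 0.0
```

Emit:
{"api": "play_rows", "payload": {"plan": [[0,0,0,0,0,0],[0,0,0,0,0,0],[0,0,0,0,0,0],[0,0,0,0,0,0],[0,0,0,0,0,0],[0,0,0,0,0,0],[0,0,0,0,0,0]], "grip": 3.2}}

```text
clock: 42.65
tool_pos: [0.628, -0.0732, 0.0503]
orientation: [-180.0, -0.0, -90.0]
force: [-2.0, -0.2, 4.7]
opening: 0.0399
gripper_force: 30.0
```

Emit:
{"api": "play_rows", "payload": {"plan": [[0,0,-0.4,0,0,0],[0,0,-0.8,0,0,0],[0,0,-1.2,0,0,0],[0,0,-1.2,0,0,0],[0,0,-1.2,0,0,0],[0,0,-1.2,0,0,0],[0,0,-1.2,0,0,0],[0,0,-1.2,0,0,0],[0,0,-0.6,0,0,0],[0,0,0,0,0,0]]}}

```text
clock: 43.48
tool_pos: [0.6288, -0.0731, 0.1422]
orientation: [-179.8, 0.0, -90.0]
force: [0.7, 0.6, 0.1]
opening: 0.0402
gripper_force: 30.0
```

Emit:
{"api": "play_rows", "payload": {"plan": [[0,1,0,0,0,0],[-0.1,2,0,0,0,0],[-0.2,2,0,0,0,0],[-0.2,2,0,0,0,0],[-0.2,2,0,0,0,0],[-0.2,2,0,0,0,0],[-0.2,2,0,0,0,0],[-0.2,2,0,0,0,0],[0,2,0,0,0,0],[0,1.4,0,0,0,0],[0,0.6,0,0,0,0],[0,0,0,0,0,0],[0,0,0,0,0,0],[0,0,0,0,0,0]]}}

```text
clock: 44.65
tool_pos: [0.4387, -0.06, 0.14]
orientation: [-180.0, -0.0, -90.0]
force: [0.6, -0.3, -0.8]
opening: 0.0403
gripper_force: 30.0
```

```bash
python3 - <<'E'
from h import *
to([.437,-.0601,.0488],-90)
E
```

```text
now [ 0.4387 -0.06    0.14  ] [-179.97   -0.    -90.  ] j [ 17.9   4.3 -36.    0.  -49.7 -17.9] F [ 0.6 -0.3 -0.8] open 0.0403 t 44.65
shift cm (tool) [0.01 0.18 9.12] turn [-0.03 -0.    0.  ]
```

Emit:
{"api": "play_rows", "payload": {"plan": [[0,0.17,0.8,0,0,0],[0,0,1.2,0,0,0],[0,0,1.2,0,0,0],[0,0,1.2,0,0,0],[0,0,1.2,0,0,0],[0,0,1.0,0,0,0],[0,0,0.9,0,0,0],[0,0,0.6,0,0,0],[0,0,0.4,0,0,0],[0,0,0,0,0,0],[0,0,0,0,0,0],[0,0,0,0,0,0]]}}

```text
clock: 45.65
tool_pos: [0.4365, -0.0601, 0.0553]
orientation: [-180.0, 0.0, -90.0]
force: [-0.1, 0.2, -1.2]
opening: 0.0403
gripper_force: 30.0
```

Emit:
{"api": "play_rows", "payload": {"plan": [[0,-0.03,0.2,0,0,0],[0,0,0.1,0,0,0],[0,0,0.1,0,0,0],[0,0,0.1,0,0,0],[0,0,0.05,0,0,0],[0,0,0,0,0,0],[0,0,0,0,0,0],[0,0,0,0,0,0]]}}

```text
clock: 46.32
tool_pos: [0.4366, -0.0602, 0.0501]
orientation: [-180.0, -0.0, -90.0]
force: [-3.3, -0.1, 9.7]
opening: 0.0398
gripper_force: 30.0
```

Firm contact with the tray floor. I release, rise and back off to the left so that I can look.

Emit:
{"api": "play_rows", "payload": {"plan": [[0,0,0,0,0,0],[0,0,0,0,0,0],[0,0,0,0,0,0],[0,0,0,0,0,0],[0,0,-0.5,0,0,0],[0,0,-1,0,0,0],[0,0,-2,0,0,0],[0,0,-2,0,0,0],[0,0,-2,0,0,0],[0,0,-2,0,0,0],[0,0,-2,0,0,0],[0,0,-2,0,0,0],[0,0,-2,0,0,0],[0,0,-1,0,0,0],[0,0,0,0,0,0],[0,0,0,0,0,0]], "grip": 5.8}}

```text
clock: 47.65
tool_pos: [0.4365, -0.06, 0.2149]
orientation: [-179.9, 0.0, -90.0]
force: [-0.3, -0.2, -0.4]
opening: 0.0578
gripper_force: 0.0
```

```bash
python3 - <<'E'
from h import *
s=snap('side'); t=snap('top'); to([.437,-.06,.2],-90)
for c in('side','top'):
  for n in('alcohol_mid','jar_mid','lamp_mid','tape','driver'): print(c,n,[(np.round(d['position'],3),round(d['score'],2)) for d in spot_point(c,n)[:2]])
y=(0,255,255);r=(0,0,255)
overlay(s,[(rect([.430,.197],.1,.11,.004),r),(circ([.438,-.009],.022,.077),y),(circ([.438,-.009],.038,.003),y),(circ([.437,-.06],.041,.055),y)],(190,150,390,300),4,'side9')
E
```

```text
now [ 0.4359 -0.0602  0.2137] [179.93  -0.   -90.02] j [ 18.   -0.7 -30.1  -0.  -60.7 -18. ] F [-0.4 -0.3 -0.4] open 0.0575 t 47.75
shift cm (tool) [-0.02 -0.12  1.37] turn [ 0.07 -0.   -0.02]
side alcohol_mid [(array([ 0.76 , -0.024,  0.038]), 0.79), (array([ 0.438, -0.011,  0.041]), 0.62)]
side jar_mid [(array([ 0.435, -0.06 ,  0.028]), 0.79)]
side lamp_mid [(array([0.426, 0.198, 0.012]), 0.68)]
side tape [(array([0.427, 0.061, 0.001]), 0.69)]
side driver [(array([ 0.405, -0.227,  0.   ]), 0.82)]
top alcohol_mid [(array([ 0.755, -0.016,  0.034]), 0.45), (array([0.432, 0.198, 0.   ]), 0.39)]
top jar_mid [(array([ 0.404, -0.227,  0.002]), 0.71)]
top lamp_mid [(array([0.429, 0.199, 0.01 ]), 0.85), (array([ 0.402, -0.227,  0.001]), 0.66)]
top tape [(array([0.431, 0.067, 0.003]), 0.49)]
top driver [(array([ 0.402, -0.226,  0.003]), 0.62), (array([0.428, 0.197, 0.014]), 0.2)]
```

View pics/side9.png

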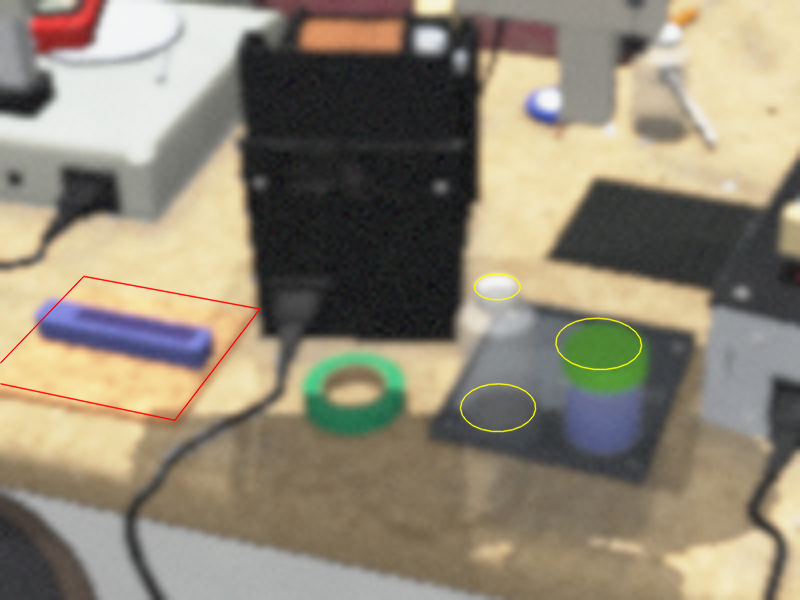

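The bottle (497,350) and jar (603,390) stand upright at their starting places. The lamp lies flat on the cork, and the tape is where it was. I hand the job in.

```bash
python3 -c "
from plant import close_job
print(close_job())"
```

```text
the job is handed in; nothing more can be done
None
```

The job is handed in at about 48 s of the 133 s: the lamp bar lies flat in the middle of the cork pad, the bottle and jar stand upright in the metal tray within about 2 mm of where they started, and the tape and screwdriver were not touched.

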